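# Nest emptied parts trays in the cradle and clip the stack

### The arm

A 6-joint arm with a two-finger parallel gripper is mounted at the origin on the work surface. World frame = base frame: x ahead of the robot, y to its left, z up, the work surface at z = 0. Lengths are in m, angles in rad, forces in N, time in s.
With the tool pointing down it reaches from about 0.25 to 0.725 m from the base axis. Payload 4 kg.
Tool frame: the origin (TCP) lies midway between the tips of the shut fingers; the grasp point (between the pads) lies 19 mm behind it (bot.grip_depth is the distance from the TCP to the grasp point, in m); z points along the fingers, y is the line along which they close (so a half turn about z gives the same grasp; the last joint's range is limited). The gripper opens to 85 mm and grips with 20 to 120 N. Pads are 22 mm wide; open, the fingers measure 114 mm over their backs; the gripper's body (76 mm by 85 mm) begins 54 mm behind the grasp point. The pads swing forward as they close: fully open they stand 13 mm farther back than shut.
Start: joints at [1.313, 0.241, 0.005, 1.335, 0, 1.571], TCP at [0.127, 0.483, 0.231] pointing down, gripper open.
Joint ranges: [-2.72, 2.72], [-1.05, 1.87], [-1.09, 1.28], [-1.99, 2.15], [-1.42, 1.44], [-3.14, 3.14]. Speed limits (rad/s): [2.79, 2.79, 3.14, 3.14, 3.14, 3.14].

### API

Orientations are given as a unit quaternion [x, y, z, w].
In Python, from workcell import bot gives the robot as it stands.
- The arm moves only by the shell command python3 -m creep 'ROWS'. ROWS is JSON, one flat list of numbers, 5 for each row, row after row: the shift along the world's x, y, z in m, then the turn about the world's z in rad, then the finger opening in m, from 0 to 0.0854. In form: [x, y, z, twist, claw, x, y, z, twist, claw, ...]. A call has 1 to 10 rows; each row is the pose to reach, as a shift and turn from the pose commanded when the call began; what a row does not reach only later rows make up. A row lasts 1/12 s, in which the tool goes at most 41.7 mm and 7.16 degrees, less where a joint would pass 70% of its speed; a pose out of reach is approached as far as the arm can. A call with a gripper value outside its range is refused whole. The fingers move at their own pace and stop on an object; the grip force is fixed at half the most. Time passes only in rows, so rows that repeat a pose let the fingers close. It gives the time, the measured TCP pose, the force, the opening and the grip force at its end, in the units of the state.
- bot.get_obs(): the state, without advancing time (a new reading comes with each control period).
- bot.camera(name): name is "scene" or "top"; returns a dict with "pixels" (480x640x3 uint8, red, green, blue), "camera_matrix" (3x3 intrinsics, pixels), "dist_coeffs" ([k1, k2, p1, p2, k3] as OpenCV has them; the pictures are not rectified), "extrinsics" (4x4, takes a point from world to camera coordinates). Camera axes: x right, y down, z forward; pixel columns grow to the right and rows downward; lengths in m; the calibration is good to about 2 mm. A picture is of the moment at which its call begins. There is no depth.
- bot.job_done(): hands the job in; it is judged then, once.
Trained networks look in the newest picture that a camera, given by its name, has taken for a name from the list of things; names that differ only in an ending like _2 or _b are one class to them, and where a whole thing is asked for, a point or a joint stands for the part that bears it (a point fixed in the world has none). Each returns a list of dicts, best first, with "score" (0 to 1); they miss things now and then, are a little off and sometimes report something else, mostly with a low value. They report only what shows in the picture. A call takes as long as a camera call. They do not tell look-alikes from the thing itself.
- bot.look_for(camera, thing): "centre" ([column, row] as shares, 0 to 1, of the picture: columns of its width, rows of its height, amid what is visible of it).
- bot.place_of(camera, thing): "centre" ([column, row] as shares, 0 to 1, of the picture: columns of its width, rows of its height: a listed point, or the origin of a listed thing).
The state is a dict: "clock": time; "joint_pos": joint angles; "joint_vel": joint speeds; "tau": joint torques, N m; "eef_pos": TCP position; "tool_rot": TCP orientation; "ft_force": force on the tool from outside, world axes, zero at the start; "ft_torque": the same for the moment, N m; "grip_width": finger opening in m; "grasp_force": force on a finger pad.
Only numpy, scipy, OpenCV 4.12 (cv2) and the standard library are available. Lean on these libraries where they do the work, as an engineer would, in place of code of your own. Each camera call takes 0.05 s, during which the arm holds its last target. There are 200 camera calls.

### The job

Set the empty blue tray down in the stacking cradle inside its low fence, then nest the white tray fully home in it, then the yellow tray fully home in the white one. Finish by taking the green spring clip off its rail and clipping it upright over the rim of the yellow tray (any wall, clear of the corners), one jaw inside and one outside, pushed well down and let go so that it grips the wall. Leave the filled red tray and the other things on the bench where they are.

Things in the scene. Friction and masses are not known exactly. Their poses are not given: they have to be found in the camera images.
- tray_blue: Blue empty tray, 140 x 62 x 68 mm high, 110 g, walls 3 mm. Origin: centre of underside; x along its length, z up. Upright collar from 42 mm up to the rim (62 mm wide outside, 56 inside: grip it there across the width); below, a 4.5 mm shoulder and a taper to a 116 x 38 mm foot. Nested, the shoulder rests on the lower rim, origin 26 mm above the lower one's; 1.5 mm play
- tray_white: White empty tray, 140 x 62 x 68 mm high, 110 g, walls 3 mm. Origin: centre of underside; x along its length, z up. Upright collar from 42 mm up to the rim (62 mm wide outside, 56 inside: grip it there across the width); below, a 4.5 mm shoulder and a taper to a 116 x 38 mm foot. Nested, the shoulder rests on the lower rim, origin 26 mm above the lower one's; 1.5 mm play
- tray_yellow: Yellow empty tray, 140 x 62 x 68 mm high, 110 g, walls 3 mm. Origin: centre of underside; x along its length, z up. Upright collar from 42 mm up to the rim (62 mm wide outside, 56 inside: grip it there across the width); below, a 4.5 mm shoulder and a taper to a 116 x 38 mm foot. Nested, the shoulder rests on the lower rim, origin 26 mm above the lower one's; 1.5 mm play
- cradle: Fixed stacking cradle: aluminium plate 160 x 84 x 6 mm with a low dark fence (top 14 mm above the table, opening 124 x 46 mm: 4 mm play all round a tray's foot). Origin at the centre of the underside, x along its length; the tray lies along it, either way round.
- cradle_seat (a point): Centre of the cradle's plate, on its top face 6 mm above the table: where the blue tray's origin belongs.
- clip_rail: Fixed grey foot 130 x 60 x 12 mm carrying an upright aluminium fin along its x axis: 120 mm long, 3 mm thick, top edge 45 mm above the table. Origin at the centre of the underside. The clip starts clipped on the fin.
- clip: Lime green spring clip, upright, 78 mm high, 30 mm wide along x, 65 g. Origin: lower edge of the jaws, midway between; z up to the handles, y = squeeze direction. Body: its +y half, leaning when squeezed. Pin 34 mm up. Handles 47 mm apart outside at the top: pinch 64 mm up, from above; at the stop (10-15 N) parallel, 21 mm. Jaws 3 mm apart on fin or wall, open 14-20 mm. Starts 16 mm onto the fin.
- clip_arm (a joint): Hinge of the clip's other (-y) half: about 0 when it grips a 3 mm wall, -0.09 shut on nothing, 0.6 squeezed fully open (rad).
- clip_mouth (a point): Midway between the jaws, 9 mm above the clip's lower edge (moves with the +y half). On a tray it should end in the wall, about 7 mm below the rim when the clip is pushed 16 mm down; 5 mm or more over the rim is enough.
- tray_red: Red tray of the same shape filled with lens barrels: bystander, leave alone. Origin as for the other trays.
- case: Flat black and grey case 110 x 80 x 30 mm with a green label, bystander. Origin centre of underside.
- bottle: White bottle with blue cap, 56 mm diameter, 130 mm high, bystander. Origin centre of underside.
- jar: Small amber jar, 42 mm diameter, 45 mm high, bystander. Origin centre of underside.
- brush: Brush 170 mm long lying on the table, bystander. Origin under its middle.
- pen_cup: Red pen cup 68 mm diameter with pens, 150 mm high, bystander. Origin centre of underside.
There are look-alikes about, which are no part of the job. There is more than one size of the cradle; the job needs the middle-sized.

How it is judged:
By the outcome, as a careful person would: the job done as asked, in the order asked, and still so for the second after the job is handed in, with the robot touching nothing.
It also fails if it takes over 72 s, if anything falls off the work surface, if the arm or the gripper's body presses on something with over 40 N, if the wrist force passes 120 N, or if a joint passes its speed limit or range.

## Working session

There is one attempt and no reset: what is moved stays moved. The work goes in short steps, Python scripts to look and compute and a shell command to move; the robot and the scene stay as the last step left them, time stands still between calls to the robot, and variables do not carry over. Pictures are saved under pics/ and viewed, at most 10 in all, crops included, and the job is handed in when it is done.

```bash
mkdir -p pics; ls
cat > h.py <<'E'
import numpy as np, cv2, json
from workcell import bot
def cam(n,save=None):
    c=bot.camera(n)
    if save: cv2.imwrite(save,c["pixels"][:,:,::-1])
    return c
def ray(c,px):
    K=np.array(c["camera_matrix"]);D=np.array(c["dist_coeffs"]);E=np.array(c["extrinsics"])
    u=cv2.undistortPoints(np.array([[px]],float),K,D)[0,0]
    R,t=E[:3,:3],E[:3,3]
    d=R.T@np.array([u[0],u[1],1]); return -R.T@t,d/np.linalg.norm(d)
def atz(c,px,z):
    o,d=ray(c,px); return o+d*(z-o[2])/d[2]
def tri(rs):
    A=sum(np.eye(3)-np.outer(d,d) for o,d in rs);b=sum((np.eye(3)-np.outer(d,d))@o for o,d in rs)
    p=np.linalg.solve(A,b); return p,max(np.linalg.norm(np.cross(p-o,d)) for o,d in rs)
def proj(c,P):
    E=np.array(c["extrinsics"]);return cv2.projectPoints(np.array(P,float).reshape(-1,3),cv2.Rodrigues(E[:3,:3])[0],E[:3,3],np.array(c["camera_matrix"]),np.array(c["dist_coeffs"]))[0][:,0]
E
cat > a.py <<'E'
from h import *
np.set_printoptions(precision=4,suppress=True)
C={}
for n in("scene","top"):
    C[n]=cam(n,f"pics/{n}0.png")
    E=np.array(C[n]["extrinsics"]);print(n,"pos",-E[:3,:3].T@E[:3,3])
    for t in["tray_blue","tray_white","tray_yellow","tray_red","cradle","cradle_seat","clip_rail","clip","clip_mouth"]:
        r=bot.place_of(n,t)
        print(n,t,[(round(q["score"],2),np.round(np.array(q["centre"])*[640,480],1).tolist(),np.round(atz(C[n],np.array(q["centre"])*[640,480],0.006 if t=="cradle_seat" else 0)[:2],3).tolist()) for q in r])
o=bot.get_obs();print({k:np.round(v,3).tolist() for k,v in o.items()})
E
python3 a.py
```

```text
pics
scene pos [ 1.4225 -0.0318  0.9613]
scene tray_blue [(0.77, [429.6, 252.7], [0.491, 0.244]), (0.46, [265.7, 249.4], [0.481, -0.158])]
scene tray_white [(0.9, [366.3, 255.3], [0.5, 0.089])]
scene tray_yellow [(0.78, [491.8, 254.7], [0.498, 0.394])]
scene tray_red [(0.87, [368.0, 330.5], [0.723, 0.078])]
scene cradle [(0.74, [345.9, 214.9], [0.353, 0.044]), (0.66, [177.2, 185.9], [0.234, -0.42]), (0.57, [264.3, 250.9], [0.486, -0.161])]
scene cradle_seat [(0.82, [176.0, 183.8], [0.232, -0.423]), (0.7, [266.9, 247.9], [0.482, -0.154]), (0.7, [351.9, 210.8], [0.344, 0.06]), (0.21, [254.2, 346.8], [0.769, -0.161])]
scene clip_rail [(0.61, [174.2, 260.7], [0.519, -0.375])]
scene clip [(0.64, [170.5, 248.5], [0.478, -0.392]), (0.34, [262.7, 249.9], [0.483, -0.165])]
scene clip_mouth [(0.64, [169.3, 243.5], [0.461, -0.398])]
top pos [0.368  0.0012 1.4596]
top tray_blue [(0.85, [228.1, 247.4], [0.496, 0.228])]
top tray_white [(0.89, [270.9, 244.3], [0.506, 0.105]), (0.25, [238.0, 306.4], [0.327, 0.196])]
top tray_yellow [(0.81, [168.7, 247.0], [0.495, 0.401])]
top tray_red [(0.79, [279.3
[... 163 characters left out ...]
.17, [226.1, 245.6], [0.501, 0.234])]
top cradle_seat [(0.85, [359.9, 248.9], [0.496, -0.152]), (0.77, [451.3, 341.9], [0.231, -0.417]), (0.69, [290.5, 299.8], [0.347, 0.046])]
top clip_rail [(0.76, [438.9, 245.7], [0.508, -0.384])]
top clip [(0.58, [442.3, 247.3], [0.504, -0.394])]
top clip_mouth [(0.6, [438.5, 247.6], [0.503, -0.383])]
{'clock': 1.0, 'joint_pos': [1.313, 0.241, 0.005, 1.335, 0.0, 1.571], 'joint_vel': [0.001, 0.0, -0.001, -0.0, -0.001, 0.001], 'tau': [0.0, -37.221, 25.27, 0.001, 0.0, -0.0], 'eef_pos': [0.127, 0.483, 0.231], 'tool_rot': [0.129, 0.992, 0.0, -0.0], 'ft_force': [0.162, -0.459, 0.953], 'ft_torque': [0.023, -0.017, 0.022], 'grasp_force': 0.0, 'grip_width': 0.085}
```

View pics/scene0.png

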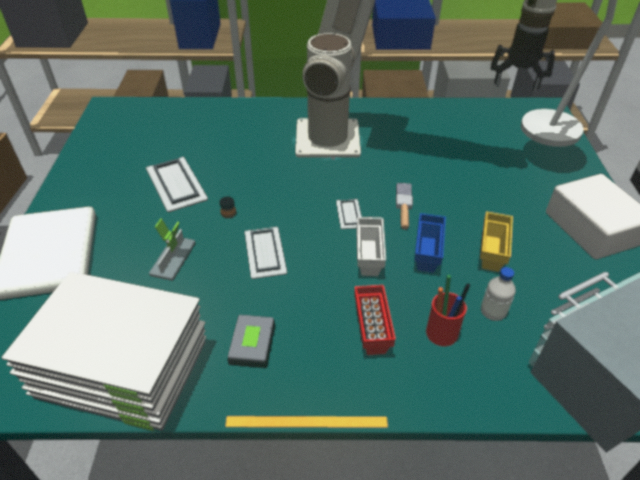

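View pics/top0.png

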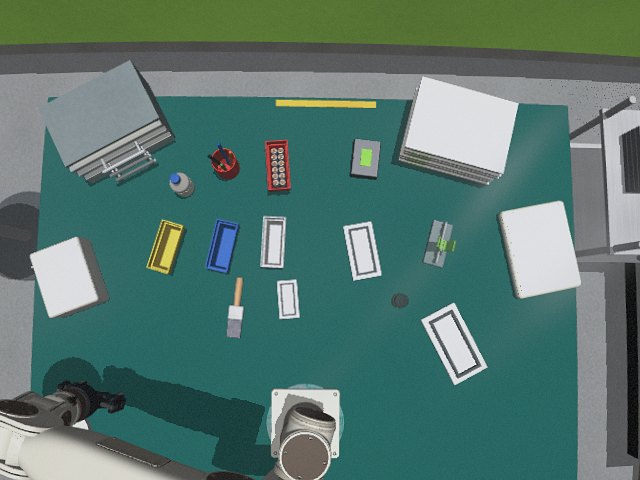

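The pictures show blue at top (222,246), white (273,242), yellow (166,247), and the red filled tray at (277,165), which stays. There are three cradle look-alikes: top (362,251) is about 163 mm long, (453,343) is about 215 mm and (288,299) is about 110 mm. The middle-sized one is (362,251), or scene (266,251). There is a single clip, on its rail, at top (440,244). Next I fit the models to both views.

```bash
cat > fit.py <<'E'
from h import *
from scipy.optimize import minimize
def box(l,w,z): return [[sx*l/2,sy*w/2,z] for sx in(1,-1) for sy in(1,-1)]
TRAY=np.array(box(.14,.062,.068)+box(.14,.062,.042)+box(.116,.038,0))
CRA=np.array(box(.16,.084,0)+box(.16,.084,.006))
FOOT=np.array(box(.13,.06,0)+box(.13,.06,.012))
def mask(c,kind):
    h=cv2.cvtColor(cv2.resize(c["pixels"],None,fx=4,fy=4,interpolation=cv2.INTER_CUBIC),cv2.COLOR_RGB2HSV).astype(int);H,S,V=h[...,0],h[...,1],h[...,2]
    return {"blue":(H>105)&(H<130)&(S>120),"yellow":(H>17)&(H<33)&(S>110),"white":(S<60)&(V>85),"grey":(S<75)&(V>60),"lime":(H>36)&(H<62)&(S>120)&(V>90)}[kind]
def hull(c,kind,px,r):
    m=mask(c,kind).astype(np.uint8);x,y=[int(v*4) for v in px];z=np.zeros_like(m)
    z[max(0,y-4*r):y+4*r,max(0,x-4*r):x+4*r]=1
    n,l,s,_=cv2.connectedComponentsWithStats(m*z);
    i=1+np.argmax(s[1:,4]);ys,xs=np.nonzero(l==i)
    p=cv2.convexHull(np.stack([xs,ys],1).astype(np.float32))[:,0]
    return (p+.5)/4-.5
def world(M,q): 
    c,s=np.cos(q[2]),np.sin(q[2]);return M@np.array([[c,s,0],[-s,c,0],[0,0,1]])+[q[0],q[1],q[3]]
def fit(M,obs,q0,freez=True):
    def cost(v):
        q=np.array(q0)+np.array(v)*[.01,.01,.1,.01]
        if not freez:q[3]=q0[3]
        t=0
        for c,h in obs:
            m=cv2.convexHull(proj(c,world(M,q)).astype(np.float32))[:,0]
            a=cv2.intersectConvexConvex(m,h.astype(np.float32))[0]
            t+=1-a/(cv2.contourArea(m)+cv2.contourArea(h.astype(np.float32))-a)
        return t
    best=None
    for a in(-1,0,1):
        r=minimize(cost,[0,0,a,0],method="Nelder-Mead",options=dict(initial_simplex=np.array([0,0,a,0])+np.vstack([np.zeros(4),np.eye(4)]),xatol=1e-3,fatol=1e-6,maxiter=600))
        if best is None or r.fun<best.fun:best=r
    q=np.array(q0)+best.x*[.01,.01,.1,.01]
    if not freez:q[3]=q0[3]
    return q,best.fun
E
cat > b.py <<'E'
from fit import *
S,T=cam("scene"),cam("top")
J=[("blue",TRAY,"blue",(431,243),40,(222,246),35,[.5,.235,-.2,0]),("white",TRAY,"white",(371,252),34,(273,242),29,[.505,.098,0,0]),("yellow",TRAY,"yellow",(497,241),40,(166,247),35,[.497,.395,-.2,0]),("cradle",CRA,"white",(266,251),38,(362,251),38,[.487,-.157,.1,0]),("big",CRA,"white",(176,183),45,(453,343),50,[.234,-.42,.4,0]),("foot",FOOT,"grey",(173,257),28,(439,244),33,[.508,-.384,-.25,0])]
for n,M,k,ps,rs,pt,rt,q0 in J:
    hs,ht=hull(S,k,ps,rs),hull(T,k,pt,rt)
    for nm,o in(("both",[(S,hs),(T,ht)]),("top",[(T,ht)]),("scene",[(S,hs)])):
        q,f=fit(M,o,q0,nm=="both");print(n,nm,np.round(q,4),round(f,3))
    w=np.array([atz(T,p,M[:,2].max())[:2] for p in ht],np.float32);print("  top rect",np.round(cv2.minAreaRect(w)[1],4))
S2=cv2.resize(S["pixels"][215:285,130:210],None,fx=5,fy=5,interpolation=2);T2=cv2.resize(T["pixels"][205:285,400:480],None,fx=4.375,fy=4.375,interpolation=2);T3=cv2.resize(T["pixels"][211:291,322:402],None,fx=4.375,fy=4.375,interpolation=2)
cv2.imwrite("pics/crop1.png",cv2.resize(np.hstack([S2,T2,T3]),(800,255))[:,:,::-1])
E
python3 b.py
```

```text
blue both [ 0.4953  0.2371 -0.204   0.0025] 0.119
blue top [ 0.4956  0.2377 -0.2054  0.    ] 0.023
blue scene [ 0.4928  0.2365 -0.2241  0.    ] 0.079
  top rect [0.0652 0.141 ]
white both [ 0.508   0.0942 -0.0358  0.0029] 0.305
white top [ 0.5082  0.0956 -0.0385  0.    ] 0.04
white scene [0.5067 0.0775 0.2884 0.    ] 0.188
  top rect [0.0655 0.1437]
yellow both [ 0.4908  0.3946 -0.2802  0.0028] 0.094
yellow top [ 0.4911  0.3955 -0.2801  0.    ] 0.026
yellow scene [ 0.4881  0.395  -0.2885  0.    ] 0.051
  top rect [0.0678 0.141 ]
cradle both [ 0.4925 -0.1583  0.1898  0.0035] 0.067
cradle top [ 0.4914 -0.1581  0.1878  0.    ] 0.034
cradle scene [ 0.4897 -0.1598  0.1965  0.    ] 0.039
  top rect [0.1626 0.0867]
big both [ 0.2569 -0.4114  0.482   0.0455] 0.8
big top [ 0.2007 -0.4232  0.483   0.    ] 0.431
big scene [ 0.2514 -0.4255  0.5144  0.    ] 0.417
  top rect [0.2134 0.1137]
foot both [ 0.5149 -0.3777 -0.2655  0.0041] 0.118
foot top [ 0.5153 -0.3787 -0.2642  0.    ] 0.017
foot scene [ 0.5108 -0.3795 -0.2365  0.    ] 0.098
  top rect [0.0629 0.1344]
```

View pics/crop1.png

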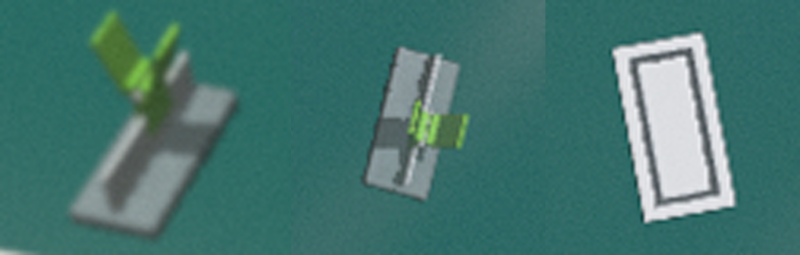

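The crop confirms it: the middle cradle's outline measures 162 x 87 mm, against the 160 x 84 mm given. The clip stands on the fin with its handles spread across it. Both views put all the things at z≈0 (+3 mm). I start with the blue tray.

```bash
python3 -c "
from workcell import bot;print(bot.grip_depth)"; python3 -m creep '[0.368,-0.246,-0.08,0.055,0.085, 0.368,-0.246,-0.08,0.055,0.085, 0.368,-0.246,-0.08,0.055,0.085, 0.368,-0.246,-0.08,0.055,0.085, 0.368,-0.246,-0.08,0.055,0.085, 0.368,-0.246,-0.08,0.055,0.085, 0.368,-0.246,-0.08,0.055,0.085, 0.368,-0.246,-0.08,0.055,0.085, 0.368,-0.246,-0.08,0.055,0.085, 0.368,-0.246,-0.08,0.055,0.085]'
```

```text
0.0187
clock: 1.93
eef_pos: [0.4699, 0.2542, 0.157]
tool_rot: [0.101, 0.995, 0.0, 0.0]
ft_force: [-0.2, 1.7, -0.4]
grip_width: 0.085
grasp_force: 0.0
```

```bash
python3 -m creep '[0.0255,-0.017,-0.02,0,0.085, 0.0255,-0.017,-0.05,0,0.085, 0.0255,-0.017,-0.085,0,0.085, 0.0255,-0.017,-0.123,0,0.085, 0.0255,-0.017,-0.123,0,0.085, 0.0255,-0.017,-0.123,0,0.085, 0.0255,-0.017,-0.123,0,0.055, 0.0255,-0.017,-0.123,0,0.055, 0.0255,-0.017,-0.123,0,0.055, 0.0255,-0.017,-0.123,0,0.055]'
```

```text
clock: 2.77
eef_pos: [0.4961, 0.2399, 0.0374]
tool_rot: [0.101, 0.995, 0.002, 0.003]
ft_force: [-0.9, -0.3, 8.0]
grip_width: 0.0611
grasp_force: 67.3
```

```bash
python3 -m creep '[0,0,0.03,0,0.055, 0,0,0.07,0,0.055, 0,0,0.11,0,0.055, 0,-0.03,0.12,0,0.055, -0.001,-0.07,0.12,0.05,0.055, -0.001,-0.11,0.12,0.1,0.055, -0.002,-0.15,0.12,0.2,0.055, -0.003,-0.19,0.12,0.3,0.055, -0.004,-0.23,0.12,0.392,0.055, -0.004,-0.27,0.12,0.392,0.055]' && python3 -m creep '[0,-0.04,0,0,0.055, 0,-0.08,0,0,0.055, 0,-0.12,0,0,0.055, 0,-0.1255,-0.02,0,0.055, 0,-0.1255,-0.04,0,0.055, 0,-0.1255,-0.04,0,0.055, 0,-0.1255,-0.04,0,0.055]'
cat > trayfit.py <<'E'
from fit import *;import sys
k=sys.argv[1];q0=[float(v) for v in sys.argv[2].split(",")]
for r in range(2):
    S,T=cam("scene"),cam("top")
    hs,ht=[hull(c,k,proj(c,[[q0[0],q0[1],q0[3]+.04]])[0],40) for c in(S,T)]
    for nm,o,fz in(("both",[(S,hs),(T,ht)],1),("top",[(T,ht)],0)):
        q,f=fit(TRAY,o,q0,fz);print(nm,np.round(q,4),round(f,3))
o=bot.get_obs();print(np.round(o["eef_pos"],4),np.round(-2*np.arctan2(o["tool_rot"][0],o["tool_rot"][1]),4),np.round(o["tool_rot"],4),o["grip_width"],o["clock"])
E
python3 trayfit.py blue .4915,-.1585,.189,.083
```

```text
clock: 3.6
eef_pos: [0.4897, -0.033, 0.1556]
tool_rot: [-0.096, 0.995, -0.0, 0.001]
ft_force: [0.9, -0.4, -0.3]
grip_width: 0.061
grasp_force: 66.4
clock: 4.18
eef_pos: [0.4889, -0.1567, 0.1142]
tool_rot: [-0.094, 0.996, 0.0, -0.001]
ft_force: [0.6, -0.3, -1.0]
grip_width: 0.0609
grasp_force: 66.4
both [ 0.4909 -0.1563  0.1842  0.0759] 1.048
top [ 0.5791 -0.1495 -0.732   0.083 ] 0.847
both [ 0.492  -0.1563  0.1874  0.0771] 1.046
top [ 0.5818 -0.1325 -0.4362  0.083 ] 0.847
[ 0.491  -0.1565  0.1158] 0.1906 [-9.510e-02  9.955e-01 -6.000e-04  1.300e-03] 0.060891600914400275 4.3833
```

```bash
sed -i 's/    i=1+np.argmax(s\[1:,4\]);ys,xs=np.nonzero(l==i)/    i=[j for j in range(1,n) if s[j,4]>.1*s[1:,4].max()];ys,xs=np.nonzero(np.isin(l,i))/' fit.py; python3 trayfit.py blue .4915,-.1585,.189,.08
```

```text
both [ 0.4911 -0.1567  0.1836  0.0828] 1.044
top [ 0.5824 -0.133  -0.4368  0.08  ] 0.847
both [ 0.491  -0.1565  0.1784  0.0809] 1.045
top [ 0.5803 -0.1485 -0.708   0.08  ] 0.847
[ 0.4904 -0.1566  0.115 ] 0.1901 [-9.490e-02  9.955e-01 -3.000e-04  6.000e-04] 0.061099653910645646 4.5833
```

```bash
python3 -m creep '[0.0005,-0.002,-0.03,0,0.055, 0.0005,-0.002,-0.05,0,0.055, 0.0005,-0.002,-0.06,0,0.055, 0.0005,-0.002,-0.066,0,0.055, 0.0005,-0.002,-0.071,0,0.055, 0.0005,-0.002,-0.071,0,0.055]'
```

```text
clock: 5.08
eef_pos: [0.4909, -0.1589, 0.044]
tool_rot: [-0.095, 0.996, -0.0, 0.0]
ft_force: [-0.0, -0.0, -3.1]
grip_width: 0.0608
grasp_force: 66.4
```

```bash
python3 -m creep '[0,0,-0.001,0,0.085, 0,0,-0.001,0,0.085, 0,0,-0.001,0,0.085, 0,0,0.03,0,0.085, 0,0,0.07,0,0.085, 0,0,0.1,0,0.085, 0.003,0.04,0.11,0,0.085, 0.006,0.08,0.11,-0.1,0.085, 0.01,0.12,0.11,-0.2,0.085, 0.017,0.16,0.11,-0.228,0.085]' && python3 -m creep '[0,0.04,0,0,0.085, 0,0.08,0,0,0.085, 0,0.0943,-0.02,0,0.085, 0,0.0943,-0.02,0,0.085]'
python3 trayfit.py blue .4915,-.1585,.189,.006
```

```text
clock: 5.92
eef_pos: [0.5074, 0.0023, 0.1543]
tool_rot: [0.022, 1.0, -0.0, 0.001]
ft_force: [0.8, 0.3, -1.5]
grip_width: 0.085
grasp_force: 0.0
clock: 6.25
eef_pos: [0.5059, 0.0988, 0.1311]
tool_rot: [0.016, 1.0, 0.0, -0.001]
ft_force: [-0.4, 0.2, -1.0]
grip_width: 0.085
grasp_force: 0.0
both [ 0.4924 -0.1593  0.1879  0.0046] 0.162
top [ 0.4924 -0.159   0.1888  0.006 ] 0.014
both [ 0.4924 -0.1594  0.1888  0.0043] 0.142
top [ 0.4924 -0.1592  0.1886  0.006 ] 0.01
[0.5077 0.0946 0.1338] -0.0398 [ 1.990e-02  9.998e-01 -2.000e-04  3.000e-04] 0.08493050142367506 6.45
```

```bash
python3 -m creep '[0,0.0005,-0.04,0,0.085, 0,0.0005,-0.08,0,0.085, 0,0.0005,-0.099,0,0.085, 0,0.0005,-0.099,0,0.085, 0,0.0005,-0.099,0,0.055, 0,0.0005,-0.099,0,0.055, 0,0.0005,-0.099,0,0.055, 0,0.0005,-0.099,0,0.055]' && python3 -m creep '[0,0,0.03,0,0.055, 0,0,0.07,0,0.055, 0,0,0.11,0,0.055, -0.002,-0.03,0.13,0,0.055, -0.004,-0.07,0.13,0.05,0.055, -0.008,-0.11,0.13,0.1,0.055, -0.012,-0.15,0.13,0.2,0.055, -0.0157,-0.19,0.13,0.226,0.055, -0.0157,-0.23,0.13,0.226,0.055, -0.0157,-0.2546,0.13,0.226,0.055]' && python3 -m creep '[0,0,-0.02,0,0.055, 0,0,-0.03,0,0.055, 0,0,-0.03,0,0.055]'
python3 trayfit.py white .4924,-.1591,.189,.098
```

```text
clock: 7.12
eef_pos: [0.5095, 0.0959, 0.0366]
tool_rot: [0.02, 1.0, 0.0, 0.002]
ft_force: [0.5, -0.7, 3.2]
grip_width: 0.0616
grasp_force: 65.9
clock: 7.95
eef_pos: [0.4917, -0.1624, 0.1658]
tool_rot: [-0.092, 0.996, -0.001, 0.001]
ft_force: [0.3, 1.3, -0.3]
grip_width: 0.0611
grasp_force: 65.6
clock: 8.2
eef_pos: [0.4897, -0.1583, 0.1324]
tool_rot: [-0.093, 0.996, 0.001, -0.002]
ft_force: [0.2, -0.3, -1.2]
grip_width: 0.0614
grasp_force: 65.7
both [ 0.463  -0.1605  0.2254  0.0537] 0.857
top [ 0.4606 -0.2264 -0.005   0.098 ] 0.659
both [ 0.4633 -0.1601  0.2237  0.0548] 0.855
top [ 0.4606 -0.2264 -0.005   0.098 ] 0.661
[ 0.4922 -0.1579  0.1351] 0.189 [-9.430e-02  9.955e-01 -2.000e-04  5.000e-04] 0.061146362513672343 8.4
```

```bash
python3 -m creep '[0,-0.0005,-0.02,0,0.055, 0,-0.0005,-0.035,0,0.055, 0,-0.0005,-0.045,0,0.055, 0,-0.0005,-0.052,0,0.055, 0,-0.0005,-0.058,0,0.055, 0,-0.0005,-0.062,0,0.055, 0,-0.0005,-0.062,0,0.055]'
cat > ov.py <<'E'
from fit import *;import sys
n=sys.argv[1];q=[float(v) for v in sys.argv[2].split(",")];out=sys.argv[3]
ims=[]
for cn in n.split("+"):
    c=cam(cn);im=c["pixels"].copy();P=proj(c,world(TRAY,q));f=5;x,y=P.mean(0).astype(int)
    a=cv2.resize(im[y-50:y+50,x-35:x+35],None,fx=f,fy=f,interpolation=2)
    for ring in(P[:4],P[4:8]):
        h=((cv2.convexHull(ring.astype(np.float32))[:,0]-[x-35,y-50]+.5)*f).astype(int);cv2.polylines(a,[h],True,(255,0,255),1)
    ims.append(a)
cv2.imwrite(out,np.hstack(ims)[:,:,::-1])
E
python3 ov.py scene+top .4924,-.1591,.189,.036 pics/w1.png
```

```text
clock: 8.98
eef_pos: [0.4916, -0.159, 0.0718]
tool_rot: [-0.094, 0.996, 0.0, -0.0]
ft_force: [-1.0, -0.4, -0.8]
grip_width: 0.0609
grasp_force: 65.7
```

View pics/w1.png

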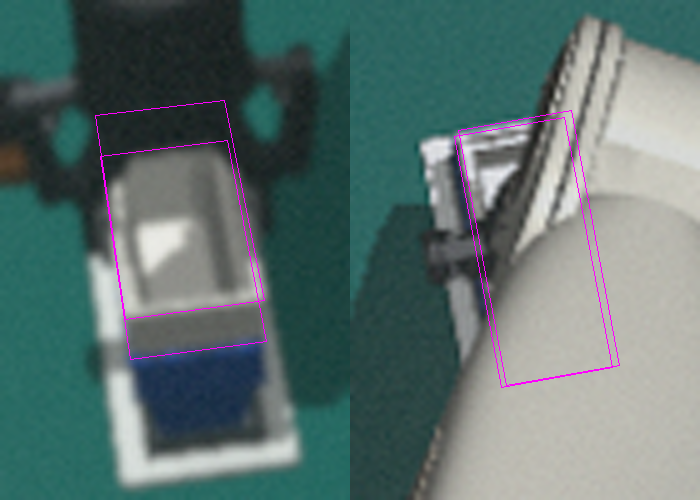

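The left (scene) half shows the white tray's collar at (195,330) sitting squarely over blue, about 3 mm short of home. The top view is hidden by the arm.

```bash
python3 -m creep '[0.0005,0,-0.002,0,0.055, 0.0005,0,-0.004,0,0.055, 0.0005,0,-0.005,0,0.055, 0.0005,0,-0.005,0,0.055]' && python3 -m creep '[0,0,0,0,0.085, 0,0,0,0,0.085, 0,0,0,0,0.085, 0,0,0.03,0,0.085, 0,0,0.07,0,0.085, 0,0.03,0.1,0,0.085, 0,0.07,0.1,-0.1,0.085, 0,0.11,0.1,-0.2,0.085, 0,0.15,0.1,-0.3,0.085, 0,0.19,0.1,-0.4,0.085]' && python3 -m creep '[0,0.04,0,-0.069,0.085, 0,0.08,0,-0.069,0.085, 0,0.12,0,-0.069,0.085, 0,0.16,0,-0.069,0.085, 0,0.20,0,-0.069,0.085, 0,0.24,0,-0.069,0.085, 0,0.28,0,-0.069,0.085, -0.0015,0.32,0,-0.069,0.085, -0.0015,0.36,0,-0.069,0.085, -0.0015,0.364,0,-0.069,0.085]'
python3 ov.py scene+top .4924,-.1591,.189,.032 pics/w2.png
cat > y.py <<'E'
from fit import *
T=cam("top");q0=[.4924,-.1591,.189,.032]
h=cv2.cvtColor(T["pixels"],cv2.COLOR_RGB2HSV)
q,f=fit(TRAY,[(T,hull(T,"yellow",(166,247),35))],[.4911,.3955,-.28,0],False);print("yellow",q,f)
o=bot.get_obs();print(np.round(o["eef_pos"],4),np.round(-2*np.arctan2(o["tool_rot"][0],o["tool_rot"][1]),4))
E
python3 y.py
```

```text
clock: 9.42
eef_pos: [0.4928, -0.1592, 0.0686]
tool_rot: [-0.093, 0.996, 0.0, 0.001]
ft_force: [-2.3, 1.7, 6.3]
grip_width: 0.0612
grasp_force: 67.8
clock: 10.25
eef_pos: [0.492, 0.0323, 0.1675]
tool_rot: [0.109, 0.994, 0.0, 0.0]
ft_force: [1.0, 0.0, -0.3]
grip_width: 0.0853
grasp_force: 0.0
clock: 11.08
eef_pos: [0.4896, 0.4015, 0.166]
tool_rot: [0.137, 0.991, 0.002, -0.0]
ft_force: [1.0, 0.4, -0.1]
grip_width: 0.0849
grasp_force: 0.0
yellow [ 0.49126453  0.39508639 -0.27011282  0.        ] 0.09839530242116423
[0.4901 0.3948 0.1663] -0.2804
```

View pics/w2.png

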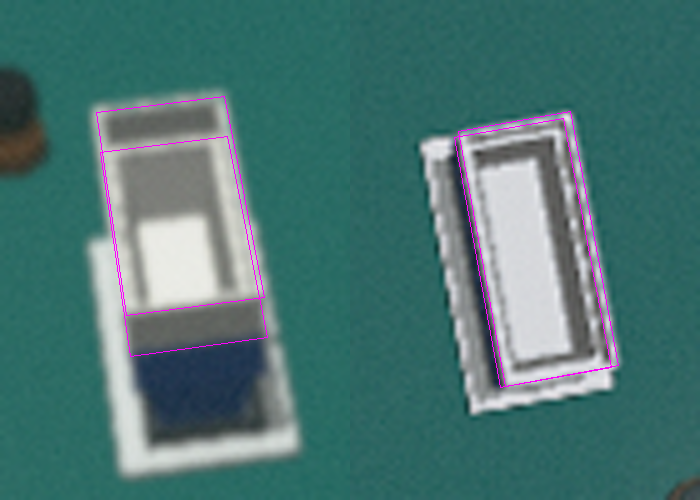

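White's outline matches the model at z=0.032 in both views, so it is home. Next the yellow tray.

```bash
python3 -m creep '[0.001,0.0005,-0.04,0,0.085, 0.001,0.0005,-0.08,0,0.085, 0.001,0.0005,-0.12,0,0.085, 0.001,0.0005,-0.13,0,0.085, 0.001,0.0005,-0.13,0,0.085, 0.001,0.0005,-0.13,0,0.055, 0.001,0.0005,-0.13,0,0.055, 0.001,0.0005,-0.13,0,0.055, 0.001,0.0005,-0.13,0,0.055]' && python3 -m creep '[0,0,0.03,0,0.055, 0,0,0.07,0,0.055, 0,0,0.11,0,0.055, 0,-0.03,0.135,0,0.055, 0,-0.07,0.145,0.1,0.055, 0,-0.11,0.145,0.2,0.055, 0,-0.15,0.145,0.3,0.055, 0,-0.19,0.145,0.4,0.055, 0,-0.23,0.145,0.469,0.055, 0,-0.27,0.145,0.469,0.055]' && python3 -m creep '[0,-0.04,0,0,0.055, 0,-0.08,0,0,0.055, 0,-0.12,0,0,0.055, 0,-0.16,0,0,0.055, 0,-0.20,0,0,0.055, 0,-0.24,0,0,0.055, 0,-0.28,0,0,0.055, 0,-0.2835,0,0,0.055, 0,-0.2835,-0.01,0,0.055, 0,-0.2835,-0.01,0,0.055]'
python3 trayfit.py yellow .4924,-.1591,.189,.135
```

```text
clock: 11.98
eef_pos: [0.4939, 0.3966, 0.0409]
tool_rot: [0.141, 0.99, 0.002, 0.002]
ft_force: [-0.1, -1.3, 6.4]
grip_width: 0.061
grasp_force: 66.3
clock: 12.82
eef_pos: [0.4917, 0.1238, 0.1837]
tool_rot: [-0.095, 0.995, 0.0, 0.001]
ft_force: [0.9, 0.2, -1.1]
grip_width: 0.0611
grasp_force: 65.9
clock: 13.65
eef_pos: [0.4908, -0.1578, 0.1711]
tool_rot: [-0.093, 0.996, 0.001, -0.001]
ft_force: [-0.3, 0.6, -1.1]
grip_width: 0.0607
grasp_force: 66.0
both [ 0.4892 -0.1581  0.1826  0.1286] 1.04
top [ 0.5779 -0.15   -0.7438  0.135 ] 0.853
both [ 0.4891 -0.1573  0.1798  0.1348] 1.043
top [ 0.5801 -0.1484 -0.7333  0.135 ] 0.858
[ 0.4917 -0.1566  0.1723] 0.1898 [-9.480e-02  9.955e-01  2.000e-04 -1.000e-04] 0.06107389494845692 13.85
```

```bash
python3 -m creep '[0.0015,-0.0022,-0.02,0,0.055, 0.0015,-0.0022,-0.035,0,0.055, 0.0015,-0.0022,-0.048,0,0.055, 0.0015,-0.0022,-0.056,0,0.055, 0.0015,-0.0022,-0.063,0,0.055, 0.0015,-0.0022,-0.069,0,0.055, 0.0015,-0.0022,-0.072,0,0.055, 0.0015,-0.0022,-0.072,0,0.055]' && python3 -m creep '[0,0,-0.001,0,0.055, 0,0,-0.003,0,0.055, 0,0,-0.0045,0,0.055, 0,0,-0.0045,0,0.055]'
```

```text
clock: 14.52
eef_pos: [0.4931, -0.16, 0.0999]
tool_rot: [-0.094, 0.996, 0.0, -0.0]
ft_force: [-0.4, 1.1, -0.8]
grip_width: 0.0607
grasp_force: 66.1
clock: 14.85
eef_pos: [0.4934, -0.1598, 0.099]
tool_rot: [-0.094, 0.996, 0.0, 0.001]
ft_force: [-7.2, 3.6, 16.8]
grip_width: 0.061
grasp_force: 68.0
```

```bash
python3 -m creep '[0,0,0,0,0.085, 0,0,0,0,0.085, 0,0,0,0,0.085, 0,0,0.03,0,0.085, 0,0,0.07,0,0.085, -0.03,0.03,0.08,0,0.085, -0.06,0.06,0.08,0,0.085, -0.09,0.09,0.08,0,0.085, -0.12,0.12,0.08,0,0.085, -0.15,0.15,0.08,0,0.085]'
cat > c.py <<'E'
from fit import *
S,T=cam("scene","pics/s3.png"),cam("top","pics/t3.png")
q0=[.4924,-.1591,.189,.058]
hs,ht=[hull(c,"yellow",proj(c,[[q0[0],q0[1],q0[3]+.04]])[0],40) for c in(S,T)]
for nm,o,fz in(("both",[(S,hs),(T,ht)],1),("top",[(T,ht)],0)):
    q,f=fit(TRAY,o,q0,fz);print("yellow",nm,np.round(q,4),round(f,3))
for n,c in(("scene",S),("top",T)):
    for t in("clip","clip_mouth"):
        print(n,t,[(round(r["score"],2),np.round(np.array(r["centre"])*[640,480],1)) for r in bot.place_of(n,t)[:2]])
# fin & clip: x axis along the fin
fq=np.array([.5153,-.3785,-.264,0])
for n,c in(("scene",S),("top",T)):
    print(n,"fin proj",np.round(proj(c,world(np.array([[x,0,.045] for x in(-.06,0,.06)]),fq)),1).tolist())
    h=hull(c,"lime",proj(c,world(np.array([[0,0,.07]]),fq))[0],25);print(np.round(h[::max(1,len(h)//14)],1).tolist())
a=cv2.resize(S["pixels"][215:285,130:210],None,fx=5,fy=5,interpolation=2);b=cv2.resize(T["pixels"][210:280,405:475],None,fx=5,fy=5,interpolation=2)
cv2.imwrite("pics/c3.png",np.hstack([a,b])[:,:,::-1])
E
python3 c.py
```

```text
clock: 15.68
eef_pos: [0.3453, -0.0131, 0.1756]
tool_rot: [-0.093, 0.996, 0.0, 0.0]
ft_force: [0.8, 0.5, 0.6]
grip_width: 0.0852
grasp_force: 0.0
yellow both [ 0.4917 -0.1613  0.1909  0.0586] 0.197
yellow top [ 0.4922 -0.1606  0.1895  0.058 ] 0.026
scene clip [(0.69, array([172.7, 246.1]))]
scene clip_mouth [(0.57, array([171.3, 241.1]))]
top clip [(0.78, array([443.2, 244.8]))]
top clip_mouth [(0.58, array([437.5, 245.3]))]
scene fin proj [[180.8, 229.4], [169.7, 246.3], [157.8, 264.4]]
[[177.89999389648438, 223.60000610351562], [176.89999389648438, 226.89999389648438], [171.60000610351562, 239.89999389648438], [170.39999389648438, 242.10000610351562], [170.10000610351562, 242.39999389648438], [163.60000610351562, 238.89999389648438], [162.89999389648438, 238.10000610351562], [155.39999389648438, 226.60000610351562], [155.39999389648438, 225.39999389648438], [156.10000610351562, 224.10000610351562], [159.10000610351562, 220.10000610351562], [160.10000610351562, 219.10000610351562], [160.89999389648438, 219.10000610351562], [177.89999389648438, 222.39999389648438]]
top fin proj [[435.7, 262.2], [440.9, 241.8], [446.1, 221.6]]
[[454.8999938964844, 241.10000610351562], [452.8999938964844, 249.60000610351562], [452.3999938964844, 250.10000610351562], [451.8999938964844, 250.10000610351562], [443.3999938964844, 249.39999389648438], [439.3999938964844, 248.10000610351562], [437.1000061035156, 245.89999389648438], [436.8999938964844, 245.39999389648438], [436.8999938964844, 245.10000610351562], [438.3999938964844, 238.89999389648438], [438.8999938964844, 237.10000610351562], [439.1000061035156, 236.60000610351562], [439.8999938964844, 236.60000610351562], [454.6000061035156, 240.89999389648438]]
```

View pics/c3.png

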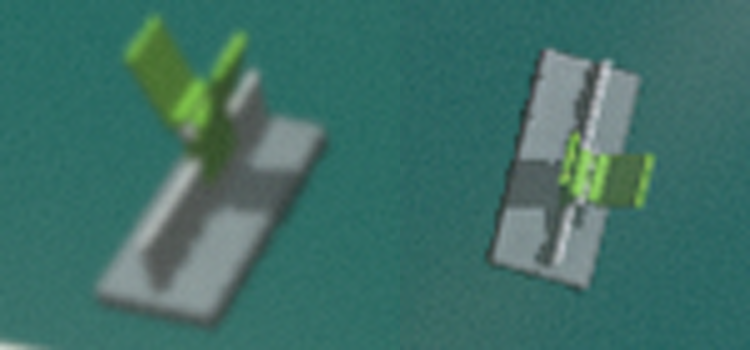

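```bash
cat > d.py <<'E'
from fit import *
T,S=cam("top"),cam("scene");np.set_printoptions(precision=4,suppress=True)
P=[atz(T,p,.107) for p in((454.9,241.1),(452.6,250.1),(439.0,236.7),(436.9,245.6))];P=np.array(P);print(P)
print("mid",P.mean(0), "edge -y yaw",np.arctan2(*(P[0]-P[1])[[1,0]]), np.linalg.norm(P[0]-P[1]),"span",np.linalg.norm(P[:2].mean(0)-P[2:].mean(0)))
print("scene -y edge",atz(S,(160.5,219.1),.107),atz(S,(155.4,226),.107),"+y",atz(S,(177.9,222.8),.107))
CL=np.array([[sx*.015,sy*.0235,.078] for sx in(1,-1) for sy in(1,-1)]+[[sx*.015,sy*.005,.02] for sx in(1,-1) for sy in(1,-1)])
fq=np.array([.512,-.384,-.264,.029])
hs,ht=[hull(c,"lime",proj(c,world(np.array([[0,0,.05]]),fq))[0],25) for c in(S,T)]
for nm,o,fz in(("both",[(S,hs),(T,ht)],1),("top",[(T,ht)],0),("scene",[(S,hs)],0)):
    q,f=fit(CL,o,fq,fz);print(nm,q,f)
m=[];[m.append(ray(c,np.array(bot.place_of(n,"clip_mouth")[0]["centre"])*[640,480])) for n,c in(("top",T),("scene",S))];print("mouth",tri(m))
m=[];[m.append(ray(c,np.array(bot.place_of(n,"clip")[0]["centre"])*[640,480])) for n,c in(("top",T),("scene",S))];print("clip",tri(m))
# fin centreline in top: bright pixels above foot
print("fin axis point closest, foot both/top: .5150,-.378")
E
python3 d.py
```

```text
[[ 0.5113 -0.4005  0.107 ]
 [ 0.4867 -0.3937  0.107 ]
 [ 0.5227 -0.3567  0.107 ]
 [ 0.4984 -0.3507  0.107 ]]
mid [ 0.5048 -0.3754  0.107 ] edge -y yaw -0.2664222755633645 0.02549462415059591 span 0.04489604109012862
scene -y edge [ 0.4881 -0.3933  0.107 ] [ 0.5114 -0.4001  0.107 ] +y [ 0.5006 -0.3509  0.107 ]
both [ 0.5052 -0.3755 -0.0776  0.0295] 0.4604269903004553
top [ 0.5053 -0.3754 -0.1279  0.029 ] 0.19775834603314046
scene [ 0.5023 -0.3754  0.0513  0.029 ] 0.23340885986130622
mouth (array([ 0.5038, -0.374 ,  0.0481]), np.float64(0.000328342928191674))
clip (array([ 0.5002, -0.3768,  0.0437]), np.float64(0.006689403236297062))
fin axis point closest, foot both/top: .5150,-.378
```

The left (scene) half shows the clip upright on the fin, handle tops at (155,22) and (240,37). The right half shows the same handles at (650,180) and (567,165). Both views agree on the handles at z=0.107, so the clip is at (0.505,-0.3755), yaw -0.265. Yellow fits at z=0.0586, so it is home.

```bash
python3 -c "
from h import *
o=bot.get_obs();print(np.round(o['eef_pos'],4),-2*np.arctan2(o['tool_rot'][0],o['tool_rot'][1]))"; python3 -m creep '[0,-0.04,0.01,0,0.07, 0,-0.08,0.01,-0.1,0.07, 0,-0.12,0.01,-0.2,0.07, 0,-0.16,0.01,-0.3,0.07, 0,-0.2,0.01,-0.4,0.07, 0.01,-0.24,0.01,-0.4535,0.07, 0.03,-0.27,0.01,-0.4535,0.07, 0.06,-0.295,0.01,-0.4535,0.07, 0.09,-0.32,0.01,-0.4535,0.07, 0.12,-0.345,0.01,-0.4535,0.07]' && python3 -m creep '[0.03,-0.02,0,0,0.07, 0.042,-0.022,0,0,0.07, 0.042,-0.022,0,0,0.07]';  python3 -c "
from h import *
bot.camera('top')
o=bot.get_obs();print(np.round(o['eef_pos'],4),-2*np.arctan2(o['tool_rot'][0],o['tool_rot'][1]))"
```

```text
[ 0.347  -0.0144  0.1755] 0.18588771433423923
clock: 17.12
eef_pos: [0.4672, -0.3611, 0.1851]
tool_rot: [0.134, 0.991, 0.0, -0.0]
ft_force: [0.5, -0.8, 0.9]
grip_width: 0.0701
grasp_force: 0.0
clock: 17.37
eef_pos: [0.5108, -0.3824, 0.1833]
tool_rot: [0.133, 0.991, 0.0, -0.0]
ft_force: [0.3, -0.4, -0.2]
grip_width: 0.0701
grasp_force: 0.0
[ 0.5091 -0.3815  0.1837] -0.26648230464293854
```

```bash
python3 -m creep '[-0.004,0.006,-0.03,0.002,0.07, -0.004,0.006,-0.06,0.002,0.07, -0.004,0.006,-0.09,0.002,0.07, -0.004,0.006,-0.111,0.002,0.07, -0.004,0.006,-0.111,0.002,0.07, -0.004,0.006,-0.111,0.002,0.07]' && python3 -m creep '[0,0,0,0,0.045, 0,0,0,0,0.035, 0,0,0,0,0.025, 0,0,0,0,0.018, 0,0,0,0,0.015, 0,0,0,0,0.015, 0,0,0,0,0.015]'; python3 -c "
from fit import *
c=cam('scene');cv2.imwrite('pics/g1.png',cv2.resize(c['pixels'][205:285,120:220],None,fx=6,fy=6,interpolation=2)[:,:,::-1])"
```

```text
clock: 17.92
eef_pos: [0.5028, -0.3739, 0.0739]
tool_rot: [0.132, 0.991, 0.001, -0.002]
ft_force: [-0.0, 0.1, 1.0]
grip_width: 0.0698
grasp_force: 0.0
clock: 18.5
eef_pos: [0.5047, -0.3749, 0.0748]
tool_rot: [0.132, 0.991, -0.0, 0.0]
ft_force: [0.2, -0.0, -0.0]
grip_width: 0.0178
grasp_force: 63.6
```

View pics/g1.png

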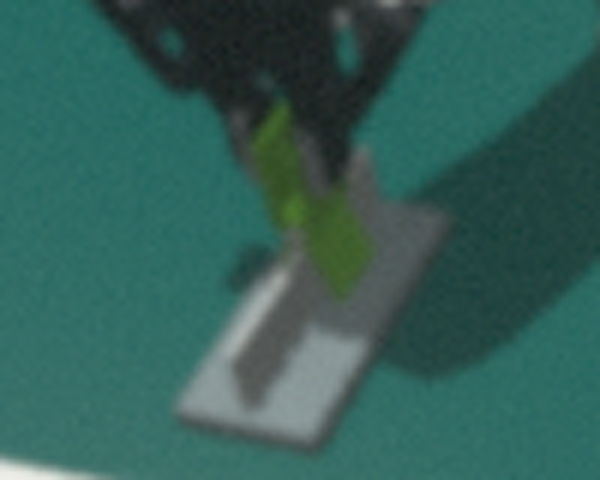

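The clip is pinched with its handles parallel. The jaw at (340,250) has swung clear of the fin. I lift it.

```bash
python3 -m creep '[0,0,0.01,0,0.015, 0,0,0.02,0,0.015, 0,0,0.04,0,0.015, 0,0,0.07,0,0.015, 0,0,0.1,0,0.015, 0,0,0.13,0,0.015, 0,0,0.14,0,0.015, 0,0,0.14,0,0.015]' && python3 -m creep '[-0.002,0.04,0,0.1,0.015, -0.004,0.08,0,0.2,0.015, -0.006,0.12,0,0.3,0.015, -0.007,0.16,0,0.4,0.015, -0.007,0.185,0,0.455,0.015, -0.007,0.185,0,0.455,0.015, -0.007,0.185,0,0.455,0.015]'
cat > e.py <<'E'
from fit import *;import sys
c=cam('scene');o=bot.get_obs();p=np.array(o['eef_pos']);print(p,-2*np.arctan2(o['tool_rot'][0],o['tool_rot'][1]),o['grip_width'],o['ft_force'])
psi=.19;tq=np.array([.4922,-.1606,.1895,.058]);R=lambda y,z:tq[:3]*[1,1,0]+[-y*np.sin(psi),y*np.cos(psi),z]
x,y=proj(c,[p])[0].astype(int);x0,y0=x-45,y-35
im=cv2.resize(c['pixels'][y0:y0+80,x0:x0+90],None,fx=7,fy=7,interpolation=2)
def dot(P,col):
    u=((proj(c,[P])[0]-[x0,y0]+.5)*7).astype(int);cv2.circle(im,tuple(int(v) for v in u),3,col,-1)
dot(p,(255,0,0))
d=np.array([-np.sin(psi),np.cos(psi),0])
for dz in(-.04,-.03,-.02,-.01):dot(p+[0,0,dz],(255,0,255))
for k in(-.01,.01):dot(p+k*d+[0,0,-.04],(255,255,255))
dot(R(-.0295,.126),(0,255,255));dot(R(.0295,.126),(0,255,255))
cv2.imwrite(sys.argv[1],im[:,:,::-1])
h=hull(c,"lime",proj(c,[p])[0],22);print("lime",np.round(h[::max(1,len(h)//12)],1).tolist(), "tcp px",proj(c,[p])[0])
E
python3 e.py pics/g2.png
```

```text
clock: 19.22
eef_pos: [0.5065, -0.3763, 0.22]
tool_rot: [0.132, 0.991, -0.002, 0.004]
ft_force: [-1.3, -1.1, -0.2]
grip_width: 0.0179
grasp_force: 63.6
clock: 19.8
eef_pos: [0.4969, -0.1882, 0.2136]
tool_rot: [-0.096, 0.995, 0.0, -0.001]
ft_force: [-0.3, -0.2, -1.0]
grip_width: 0.0177
grasp_force: 63.6
[ 0.49720422 -0.18938418  0.2137225 ] 0.19137013150134935 0.01774467242918045 [-0.2591288  -0.21975527 -0.05877273]
lime [[248.60000610351562, 192.39999389648438], [247.60000610351562, 193.89999389648438], [247.10000610351562, 194.39999389648438], [243.39999389648438, 195.10000610351562], [242.60000610351562, 195.10000610351562], [241.60000610351562, 192.10000610351562], [241.39999389648438, 190.39999389648438], [241.39999389648438, 188.39999389648438], [241.60000610351562, 187.10000610351562], [247.39999389648438, 186.60000610351562], [247.60000610351562, 186.89999389648438], [247.89999389648438, 187.60000610351562], [248.10000610351562, 188.89999389648438]] tcp px [244.2044482 185.7129489]
```

View pics/g2.png

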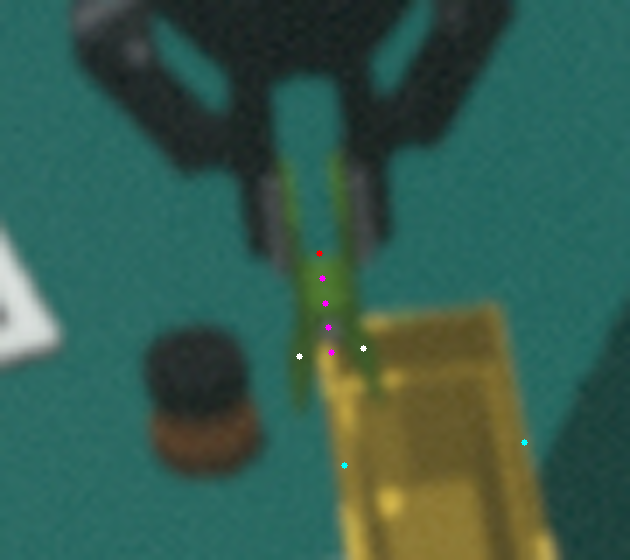

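The scene crop shows the jaws open, tips at (300,410) and (378,398). Their midline falls at x≈338, in line with the yellow -y wall (rim dot at (344,465)), so I can descend.

```bash
python3 -m creep '[0.0005,0,-0.02,0,0.015, 0.0005,0,-0.035,0,0.015, 0.0005,0,-0.042,0,0.015, 0.0005,0,-0.048,0,0.015, 0.0005,0,-0.053,0,0.015, 0.0005,0,-0.057,0,0.015, 0.0005,0,-0.057,0,0.015]'; python3 e.py pics/g3.png
```

```text
clock: 20.43
eef_pos: [0.4979, -0.1901, 0.1571]
tool_rot: [-0.095, 0.995, 0.0, -0.0]
ft_force: [0.1, 0.5, -0.3]
grip_width: 0.018
grasp_force: 63.6
[ 0.49812912 -0.19014264  0.15766245] 0.1902137742448267 0.017723964057506463 [-0.09579459 -0.33151819 -0.40086208]
lime [[253.39999389648438, 223.89999389648438], [251.60000610351562, 222.10000610351562], [244.60000610351562, 213.89999389648438], [244.10000610351562, 213.10000610351562], [243.39999389648438, 211.89999389648438], [242.89999389648438, 209.10000610351562], [242.89999389648438, 206.89999389648438], [247.60000610351562, 194.10000610351562], [248.10000610351562, 193.39999389648438], [248.39999389648438, 193.60000610351562], [252.89999389648438, 218.10000610351562], [253.39999389648438, 221.89999389648438]] tcp px [246.13364747 205.56378634]
```

View pics/g3.png

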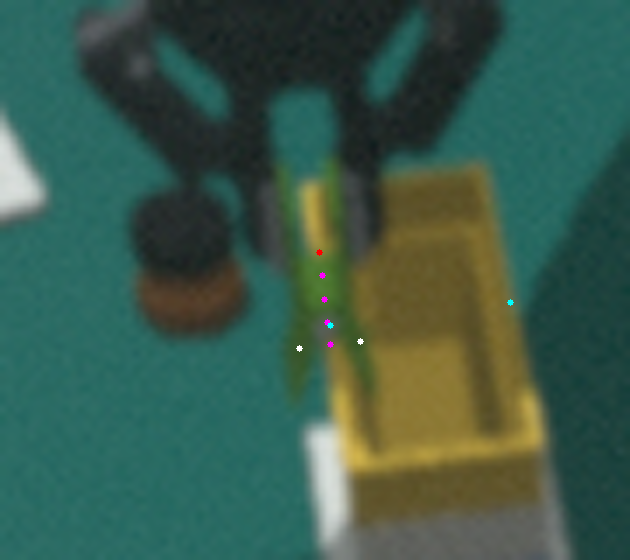

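One jaw (295,390) is outside the wall and the other (370,390) is inside, with no contact force. I go slightly lower, release and back off.

```bash
python3 -m creep '[0,0,-0.003,0,0.015, 0,0,-0.003,0,0.015, 0,0,-0.003,0,0.025, 0,0,-0.003,0,0.032, 0,0,-0.003,0,0.04, 0,0,-0.003,0,0.05, 0,0,-0.003,0,0.06, 0,0,-0.003,0,0.075, 0,0,-0.003,0,0.075]' && python3 -m creep '[0,0,0.03,0,0.075, 0,0,0.07,0,0.075, 0,0,0.1,0,0.075, -0.02,0.04,0.1,0,0.075, -0.05,0.07,0.1,0,0.075, -0.08,0.1,0.1,0,0.075, -0.12,0.12,0.1,0,0.075, -0.15,0.15,0.1,0,0.075, -0.18,0.18,0.1,0,0.075, -0.18,0.18,0.1,0,0.075]'
cat > f.py <<'E'
from fit import *
S,T=cam("scene"),cam("top");np.set_printoptions(precision=4,suppress=True)
q0=[.4922,-.1606,.1895,.058]
ims=[]
for c in(S,T):
    x,y=proj(c,[[.4950,-.17,.1]])[0].astype(int);ims.append(cv2.resize(c["pixels"][y-48:y+48,x-35:x+35],None,fx=5.7,fy=5.7,interpolation=2))
cv2.imwrite("pics/f1.png",np.hstack(ims)[:,:,::-1])
h=[hull(c,"yellow",proj(c,[[q0[0],q0[1],q0[3]+.04]])[0],40) for c in(S,T)]
print(fit(TRAY,[(S,h[0]),(T,h[1])],q0))
m=[ray(c,np.array(bot.place_of(n,"clip_mouth")[0]["centre"])*[640,480]) for n,c in(("top",T),("scene",S))];print("mouth",tri(m))
E
python3 f.py
```

```text
clock: 21.23
eef_pos: [0.4983, -0.1899, 0.1549]
tool_rot: [-0.095, 0.995, -0.0, 0.0]
ft_force: [-0.8, -0.4, 0.5]
grip_width: 0.0752
grasp_force: 0.0
clock: 22.07
eef_pos: [0.3134, -0.0075, 0.2547]
tool_rot: [-0.097, 0.995, 0.001, -0.001]
ft_force: [-0.4, 0.2, -0.6]
grip_width: 0.0747
grasp_force: 0.0
(array([ 0.4918, -0.1616,  0.1869,  0.0586]), np.float64(0.30286516735178914))
mouth (array([ 0.5014, -0.1835,  0.1307]), np.float64(0.00505105244978729))
```

View pics/f1.png

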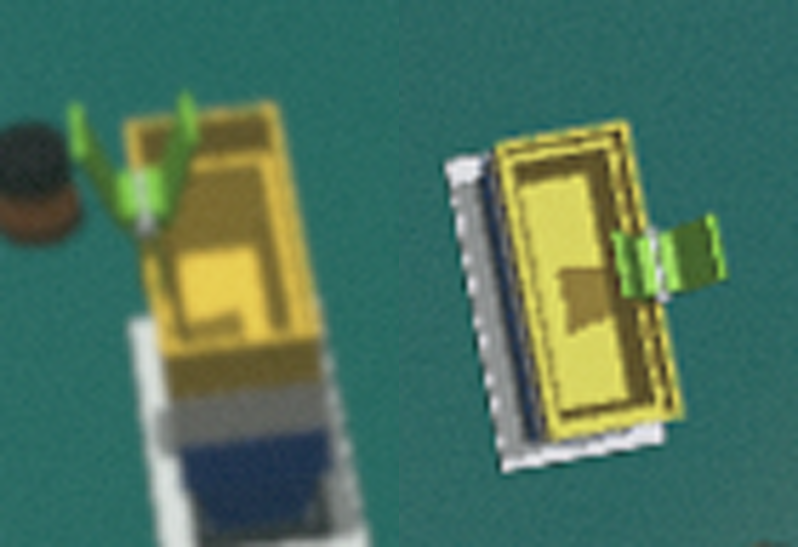

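The scene half shows the clip upright, pin at (140,195), one leg outside and one inside the wall. The top half shows it mid-wall at (665,262), clear of the corners. One last check, on its depth.

```bash
cat > g.py <<'E'
from fit import *
S,T=cam("scene"),cam("top");np.set_printoptions(precision=4,suppress=True)
def un(c,p): # f1.png crop -> pixel
    x,y=proj(c,[[.4950,-.17,.1]])[0].astype(int);return np.array(p)/5.7-.5+[x-35,y-48]
A=un(S,(77,103));ts=[(713,215),(726,278)];B=np.mean([un(T,(p[0]-399,p[1])) for p in ts],0)
for z in(.178,.183,.188,.193):print(z,"S -y",atz(S,A,z)[:2],"S +y",atz(S,un(S,(187,95)),z)[:2],"T -y",atz(T,B,z)[:2],"T +y",atz(T,np.mean([un(T,(p[0]-399,p[1])) for p in((614,232),(627,298))],0),z)[:2])
E
python3 g.py
```

```text
0.178 S -y [ 0.4774 -0.2151] S +y [ 0.4723 -0.1724] T -y [ 0.5025 -0.2129] T +y [ 0.4936 -0.1684]
0.183 S -y [ 0.4834 -0.214 ] S +y [ 0.4784 -0.1715] T -y [ 0.5019 -0.2121] T +y [ 0.4931 -0.1677]
0.188 S -y [ 0.4894 -0.2128] S +y [ 0.4844 -0.1706] T -y [ 0.5014 -0.2113] T +y [ 0.4926 -0.1671]
0.193 S -y [ 0.4955 -0.2116] S +y [ 0.4905 -0.1697] T -y [ 0.5009 -0.2104] T +y [ 0.4921 -0.1664]
```

```bash
python3 -c "
from workcell import bot;print(bot.job_done())"
```

```text
the job is handed in; nothing more can be done
None
```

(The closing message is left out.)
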